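# Let a bar blank out of the rack with the gate joystick and clamp it in the V-saddles

### The job

Let the thicker of the two aluminium bars out of the sloping rack: tilt the spring-centred joystick fully to the side of that bar's lane, hold it over until the bar has rolled down against its stops and stayed there a good second, then let the stick spring back to centre. Then lift the bar out, lay it fully home and centred in the two V-saddles of the steel fixture, and swing the clamp arm down until its pad rests on the bar. Leave the thin bar in its lane and do not disturb the other things on the bench.

Things in the scene. Friction and masses are not known exactly. Their poses are not given: they have to be found in the camera images.
- rack: fixed sloping two-lane bar rack, 310 (x) by 245 (y), 70 to 140 high, origin under its middle; own x points uphill (8 degrees, low end nearest the robot), y to the left lane. Lane centre lines at y = +60 (left) and -60 (right), 108 wide inside. Each lane: two 22 wide steel rails, open gap of 60 between them (fingers may dip there), side walls 30 higher than the rails
- left_stop (a point): centre of the thick bar when at rest against the two end posts of the left lane, 90 above the bench. The posts stand before the rails, 35 above them, open between. A bar starts 138 mm uphill, held by an aluminium gate 26 high; when the gate drops it rolls down within about a second
- right_stop (a point): the same for the right lane
- thick_bar: loose aluminium bar, 40 diameter, 100 long, 0.33 kg nominal; origin at its centre, own y along its length (it turns about y as it rolls); it starts in the left or in the right lane
- thin_bar: loose aluminium bar, 26 diameter, 100 long; origin at its centre, y along its length; it waits in the other lane and must stay there
- console: fixed grey joystick box, 120 by 110, 50 high, origin under its middle; stands left or right of the rack; its own y axis points to the stick's left
- stick (a joint): tilt of the joystick about the console's x axis, 50 mm above the bench: 0 upright; positive towards the console's +y (drops the left lane's gate), negative towards -y (right gate); stops at +-0.42; a gate is fully down only beyond about 0.31 (the other rises meanwhile). Spring-centred, 0.9 N m/rad: about 4 N at the knob when fully over
- knob (a point): centre of the joystick's black ball knob, 38 diameter, 100 mm above the tilt axis (150 above the bench when upright), on a 12 mm shaft
- fixture: fixed steel clamping fixture, base 85 (x) by 185 (y) by 12 high, origin under it; stands on the other side of the rack from the console. Two V-saddles (90 degree V, opening upward, 56 wide at the top, 58 high), each 16 thick, 60 clear between them, hold the bar parallel to the fixture's y
- seat (a point): centre of the thick bar when fully home and centred in the V-saddles: fixture frame (0, 30, 58) mm; axes as the fixture's
- clamp_pivot (a point): hinge of the clamp arm, fixture frame (0, -75, 95) mm; hinge axis along the fixture's x; axes as the fixture's
- clamp (a joint): angle of the clamp arm (16 wide, 12 thick): 0 level along the fixture's +y, its rubber pad (105 from the hinge) resting on the seated thick bar; grows as it swings up, 1.57 upright, stop at 1.85 (leaning to -y). Starts at 1.45 to 1.75. Stiff hinge: stays where left, needs about 2 N at its handle
- clamp_handle (a point): centre of the arm's cross handle, 150 mm from the hinge: a black round bar 16 diameter, 80 long along the fixture's x
- mallet: wooden mallet lying flat, 230 long; bystander
- hammer: steel hammer lying flat, 220 long; bystander
- file: flat file with wooden handle, about 240 long, lying before the rack; bystander
- bench_block: square steel block, 75 by 75 by 22 high; bystander
- jar: amber glass jar, 60 diameter, 70 high; bystander
- mandrel: steel cone mandrel standing on a round foot, 190 high; bystander
- tray: open wooden tray, 150 by 110 by 35 high; bystander
Mind the look-alikes: they are no part of the job. Leave any pink or yellow look-alike of the thick_bar alone.

How it is judged:
On the way, in this order (a step that is already met when the one before it is completed fails the run):
1. the stick is held over to the thick bar's side (beyond 0.3 rad) and the thick bar lies against its stops (((value of joint stick above 0.3 rad and distance between thick_bar and left_stop below 0.012 m) or (value of joint stick below -0.3 rad and distance between thick_bar and right_stop below 0.012 m))), for 0.6 s.
2. the stick is back at centre, let go, with the thick bar still at its stops (value of joint stick between -0.05 and 0.05 rad and contact force between stick and the fingers below 0.1 N and (distance between thick_bar and left_stop below 0.015 m or distance between thick_bar and right_stop below 0.015 m)), for 0.2 s.
3. the thick bar lies home and centred in both V-saddles (x of thick_bar in the frame of seat between -0.006 and 0.006 m and y of thick_bar in the frame of seat between -0.015 and 0.015 m and z of thick_bar in the frame of seat between -0.006 and 0.006 m and angle between the y axis of thick_bar and the y axis of fixture, either way round below 0.08 rad), for 0.2 s.
4. the clamp arm is down on the seated bar (all of step 3 and value of joint clamp between -0.07 and 0.04 rad), for 0.1 s.
At the end, for the whole second after the job is handed in: Thick bar home in both V-saddles (6 mm across and in height, 15 mm along, 0.08 rad), clamp arm down with its pad on it (joint -0.07 to 0.04 rad), stick centred (0.05 rad), thin bar still behind its gate (25 mm), bystanders in place (30 mm), all at rest (all of step 4 and value of joint stick between -0.05 and 0.05 rad and linear speed of thick_bar below 0.02 m/s and distance of thin_bar from where it was at the start of the episode below 0.025 m); the robot touches nothing.
It fails at once if the thin bar leaves its place in the rack (more than 25 mm) (distance of thin_bar from where it was at the start of the episode above 0.025 m).
It fails at once if a bystander is shoved more than 30 mm (distance of any of mallet, hammer, file, bench_block, jar, mandrel, tray from where it was at the start of the episode above 0.03 m).
It also fails if it takes over 72 s, if anything falls off the work surface, if the arm or the gripper's body presses on something with over 40 N, if the wrist force passes 120 N, or if a joint passes its speed limit or range.

### The arm

A 6-joint arm with a two-finger parallel gripper is mounted at the origin on the work surface. World frame = base frame: x ahead of the robot, y to its left, z up, the work surface at z = 0. Lengths are in m, angles in rad, forces in N, time in s.
With the tool pointing down it reaches from about 0.35 to 0.8 m from the base axis. Payload 7.3 kg.
Tool frame: the origin (TCP) lies between the finger pads; the fingertips stand 25 mm ahead of it and the grasp point (between the pads) lies 6 mm ahead of it (r.tip_extent is the distance from the TCP to the fingertips, in m); z points along the fingers, y is the direction in which the jaws open and shut (so a half turn about z gives the same grasp; the last joint's range is limited). The gripper opens to 85 mm and grips with 20 to 120 N. Pads are 22 mm wide; open, the fingers measure 114 mm over their backs; the gripper's body (76 mm by 85 mm) begins 54 mm behind the grasp point. The pads swing forward as they close: fully open they stand 13 mm farther back than shut.
Start: joints at [-1.366, 0.342, 1.524, -0, 1.275, -0.146], TCP at [0.18, -0.493, 0.256] pointing down, gripper open.
Joint ranges: [-2.53, 2.53], [-0.77, 2.02], [0.04, 2.7], [-1, 4.14], [0.28, 2.66], [-3.11, 3.11]. Speed limits (rad/s): [2.57, 2.57, 3.14, 3.14, 3.14, 3.14].

### API

Orientations are given as a unit quaternion [x, y, z, w].
In Python, from workcell import r, command_gripper, optics gives the robot as it stands. The module is installed in compiled form; this text tells all that it offers. Calls block until the motion is done:
- r.reach(position, orientation): joint-space move of the TCP to a pose.
- r.move_straight(position, orientation=None, speed=0.15, max_force=None): straight line of the TCP; orientation=None keeps the orientation; speed is the mean speed in m/s. With max_force (N) it stops when the force on the tool has changed by that much, and returns True; else False.
- r.movej(angles): joint-space move.
- command_gripper(opening, force=None): finger opening in m; force is the grip in N (None keeps the last); returns when the fingers have stopped.
- r.hold(seconds).
- r.solve_ik(position, orientation): joint angles nearest the present ones, or None.
- r.read_state(): the state.
- optics.get_image(name): name is "scene" or "top"; returns (picture, depth): 420x560x3 uint8, red, green, blue; 420x560 float32, m along the optical axis (not along the pixel's ray), 0 where there is no reading.
- optics.camera_model(name): a dict with "K" (3x3 intrinsics, pixels), "R" (3x3) and "t" (3): a world point X has camera coordinates R X + t. Camera axes: x right, y down, z forward; pixel columns grow to the right and rows downward; lengths in m; the calibration is good to about 2 mm. A picture is of the moment at which its call begins. camera_model takes no time and is no camera call.
A pose or a line that the arm cannot do raises r.PlanningError and nothing moves.
- r.finish_job(): hands the job in, once; it reports no verdict.
The state is a dict: "time_s": time; "joint_positions": joint angles; "dq": joint speeds; "tau": joint torques, N m; "eef_pos": TCP position; "eef_rot": TCP orientation; "contact_force": force on the tool from outside, world axes, zero at the start; "torque": the same for the moment, N m; "grip_width": finger opening in m.
Only numpy, scipy, OpenCV 4.12 (cv2) and the standard library are available. Lean on these libraries where they do the work, as an engineer would, in place of code of your own. Each camera call takes 0.05 s, during which the arm holds its last target.

## Working session

There is one attempt and no reset: what is moved stays moved. The work goes in short steps, each a Python script; the robot and the scene stay as the last script left them, time stands still between calls to the robot, and variables do not carry over. Pictures are saved under pics/ and viewed, and the job is handed in when it is done.

```bash
mkdir -p pics; ls; python3 - <<'E'
from workcell import r,command_gripper,optics
import cv2,numpy as np
for n in("scene","top"):
    im,d=optics.get_image(n); cv2.imwrite(f"pics/{n}0.png",im[:,:,::-1]); np.savez(f"{n}0.npz",im=im,d=d)
    m=optics.camera_model(n); print(n,m, (d>0).mean())
print(r.read_state())
E
```

```text
pics
scene {'K': array([[513.97156843,   0.        , 281.92372646],
       [  0.        , 513.97156843, 214.42325953],
       [  0.        ,   0.        ,   1.        ]]), 'R': array([[ 0.61172201,  0.79104685, -0.00640775],
       [ 0.44751075, -0.35271986, -0.82178028],
       [-0.65232684,  0.49983355, -0.56976847]]), 't': array([-0.29176224, -0.14315517,  1.94394522])} 0.9710756802721089
top {'K': array([[541.00191816,   0.        , 277.55876502],
       [  0.        , 541.00191816, 211.2763331 ],
       [  0.        ,   0.        ,   1.        ]]), 'R': array([[-0.01435289, -0.9997523 ,  0.01701009],
       [-0.99782253,  0.01322578, -0.06461632],
       [ 0.06437534, -0.01790048, -0.9977652 ]]), 't': array([-0.02458979,  0.49921521,  1.80029752])} 0.996156462585034
{'time_s': 0.1, 'joint_positions': array([-1.36600094e+00,  3.42642461e-01,  1.52490562e+00, -5.00551743e-06,
        1.27541467e+00, -1.46047484e-01]), 'dq': array([ 0.00134066, -0.00238434, -0.00303113, -0.0009565 ,  0.0005993 ,
       -0.00109018]), 'tau': array([ 1.35235525e-03, -4.34449375e+01, -2.46491182e+01, -2.09892623e-04,
        4.62045515e-03, -3.21200027e-07]), 'eef_pos': array([ 0.18036721, -0.49270272,  0.25570647]), 'eef_rot': array([ 9.84652718e-01,  1.74523797e-01, -2.25125194e-05, -6.84682594e-04]), 'contact_force': array([-0.39116189, -0.37133364, -0.68628227]), 'torque': array([-0.00914786, -0.01824396,  0.01912176]), 'grip_width': 0.08514977314921214}
```

View pics/scene0.png

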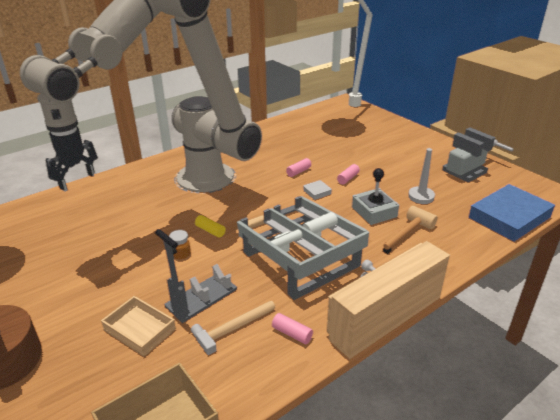

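View pics/top0.png

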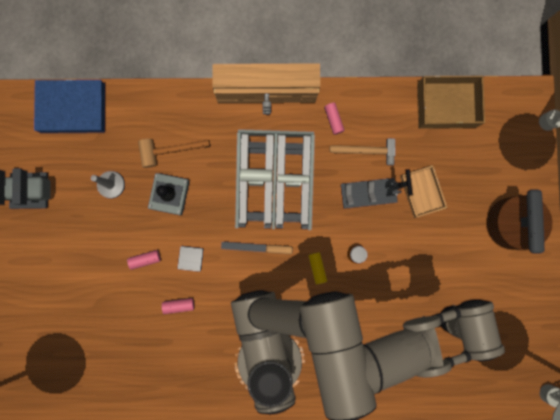

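The top view shows the rack at about (275,180), the console at (168,193) and the fixture at (370,193). The bars are at (255,176) and (293,180). I'll enlarge these areas.

```bash
cat > h.py <<'E'
import numpy as np,cv2
from workcell import r,command_gripper,optics
def snap(n,tag=None):
    im,d=optics.get_image(n)
    if tag: np.savez(f"{n}{tag}.npz",im=im,d=d); cv2.imwrite(f"pics/{n}{tag}.png",im[:,:,::-1])
    return im,d
def load(n,tag): z=np.load(f"{n}{tag}.npz"); return z['im'],z['d']
def cloud(n,d):
    m=optics.camera_model(n);K,R,t=m['K'],m['R'],m['t']
    v,u=np.mgrid[:d.shape[0],:d.shape[1]]
    p=np.stack([(u-K[0,2])/K[0,0]*d,(v-K[1,2])/K[1,1]*d,d],-1)
    return (p-t)@R
def ray(n,u,v,z):
    m=optics.camera_model(n);K,R,t=m['K'],m['R'],m['t']
    c=-R.T@t; w=R.T@np.linalg.inv(K)@np.array([u,v,1.]); return c+w*(z-c[2])/w[2]
def proj(n,X):
    m=optics.camera_model(n);K,R,t=m['K'],m['R'],m['t']
    p=K@(R@np.asarray(X)+t); return p[:2]/p[2]
def crop(im,x0,y0,x1,y1,s,fn): cv2.imwrite(fn,cv2.resize(im[y0:y1,x0:x1,::-1],None,fx=s,fy=s,interpolation=cv2.INTER_CUBIC))
E
python3 - <<'E'
from h import *
im,d=load('top',0); crop(im,140,120,320,240,4,'pics/c1.png'); crop(im,330,140,450,225,6,'pics/c2.png')
P=cloud('top',d)
for (x0,y0,x1,y1) in[(236,130,316,230)]:
    # columns heights through lanes
    for u in (255,293):
        for v in range(165,192,2): print(u,v,np.round(P[v,u],4))
im,d=load('scene',0); crop(im,225,160,405,295,4,'pics/c3.png');crop(im,140,220,260,330,5,'pics/c4.png')
E
```

```text
255 165 [0.6586 0.0427 0.001 ]
255 167 [0.6517 0.0428 0.0016]
255 169 [0.628  0.0402 0.1183]
255 171 [0.621  0.0402 0.1226]
255 173 [0.6141 0.0402 0.1263]
255 175 [0.6073 0.0402 0.1294]
255 177 [0.6013 0.0403 0.1269]
255 179 [0.5954 0.0405 0.1228]
255 181 [0.59   0.0407 0.1149]
255 183 [0.5841 0.0409 0.111 ]
255 185 [0.5838 0.0422 0.057 ]
255 187 [ 0.5837  0.0437 -0.002 ]
255 189 [ 0.5767  0.0437 -0.0006]
255 191 [0.5695 0.0437 0.0032]
293 165 [ 0.6558 -0.0862  0.0099]
293 167 [ 0.6506 -0.0866 -0.0012]
293 169 [ 0.6431 -0.0863  0.003 ]
293 171 [ 6.366e-01 -8.630e-02  6.000e-04]
293 173 [ 0.6292 -0.086   0.0044]
293 175 [ 0.6089 -0.081   0.1066]
293 177 [ 0.6015 -0.0806  0.1136]
293 179 [ 0.5958 -0.0808  0.108 ]
293 181 [ 0.5885 -0.0803  0.115 ]
293 183 [ 0.5825 -0.0804  0.1118]
293 185 [ 0.5781 -0.0811  0.0937]
293 187 [ 0.5813 -0.0852  0.0053]
293 189 [ 0.5758 -0.0857 -0.0074]
293 191 [ 0.5675 -0.0849  0.0067]
```

View pics/c1.png

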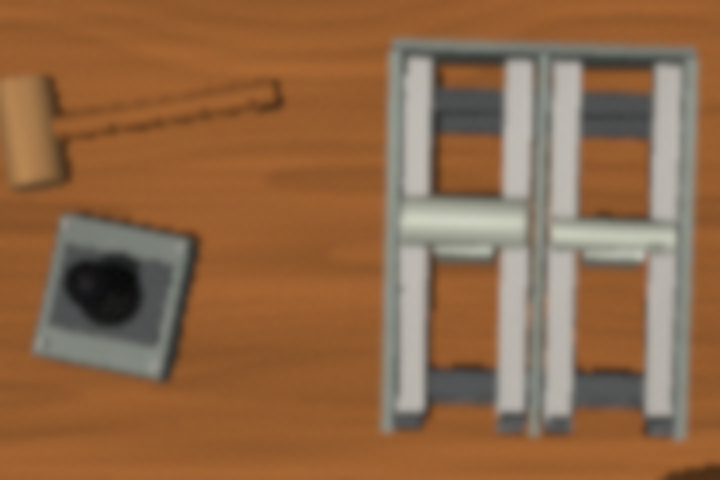

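View pics/c2.png

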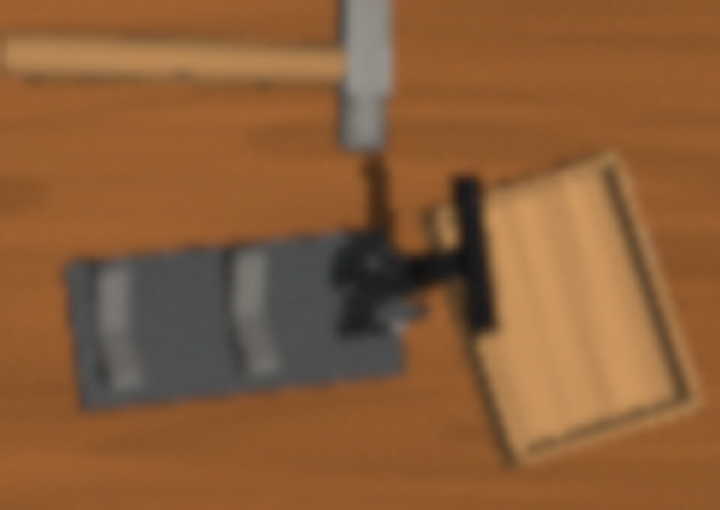

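View pics/c3.png

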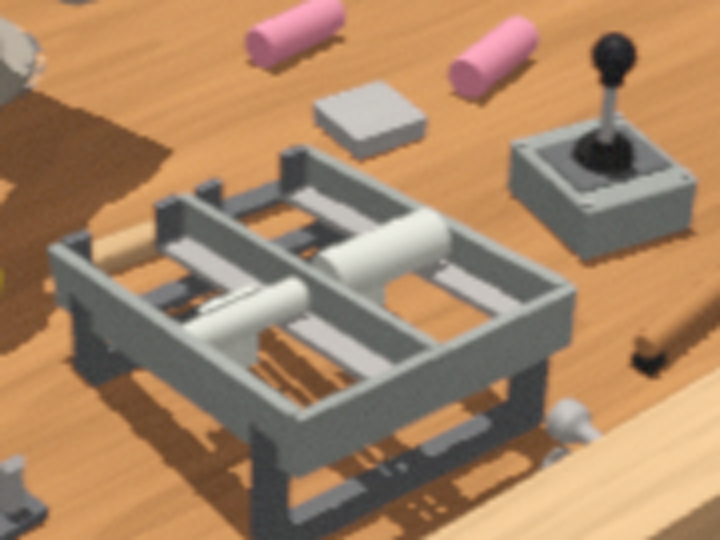

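View pics/c4.png

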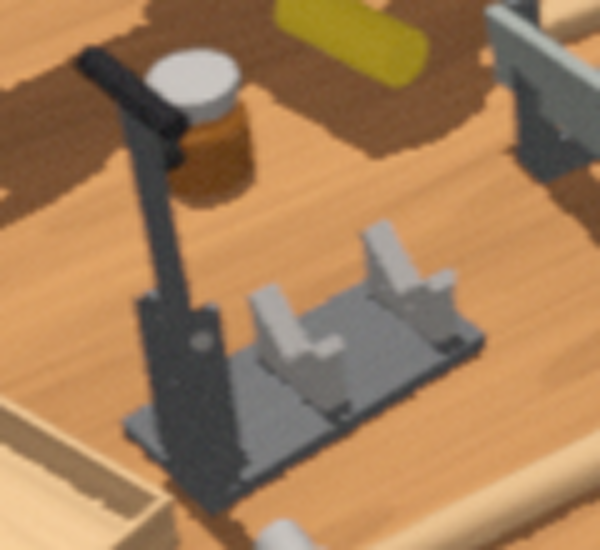

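The left-lane bar at (255,176) in the top view is about 11 px thick. The right-lane bar at (293,180) is about 7 px. The left one also has its top at z≈0.129, against ≈0.115 for the right. Both are bare aluminium and lie behind their gates, and the pink and yellow cylinders lie on the bench. So the thick bar is in the left lane. Next I'll measure the poses.

```bash
python3 - <<'E'
from h import *
im,d=load('top',0);P=cloud('top',d);im2,d2=load('scene',0);P2=cloud('scene',d2)
def reg(u0,v0,u1,v1):
    m=np.zeros(d.shape,bool);m[v0:v1,u0:u1]=1;return m
def rect(pts,l):
    (c,s,a)=cv2.minAreaRect((pts[:,:2]*1000).astype(np.float32)); print(l,len(pts),np.round(c,1),np.round(s,1),round(a,2))
R=reg(228,122,322,240)
m=R&(P[...,2]>0.06)&(P[...,2]<.16); rect(P[m],'rack')
# horizontal-slope plane of walls
# console top
C=reg(140,165,200,222)
m=C&(abs(P[...,2]-.05)<.012); m=cv2.morphologyEx(m.astype(np.uint8),cv2.MORPH_OPEN,np.ones((3,3)))>0; rect(P[m],'console')
m=C&(P[...,2]>.1)
print('knob top',m.sum(),P[m].mean(0),P[m][:,2].max(), np.argwhere(m).mean(0)[::-1])
# fixture base
F=reg(335,170,402,215)
hsv=cv2.cvtColor(im,cv2.COLOR_RGB2HSV)
m=F&(P[...,2]>.004)&(P[...,2]<.022)&(hsv[...,1]<90); rect(P[m],'base')
m=F&(P[...,2]>.035)&(P[...,2]<.07)
n,l,st,ce=cv2.connectedComponentsWithStats(m.astype(np.uint8))
for i in range(1,n):
    if st[i,4]>15: rect(P[l==i],'saddle?'); print(P[l==i].mean(0),ce[i])
m=reg(375,165,420,215)&(P[...,2]>.2)
print('handle',m.sum(),P[m].mean(0),P[m].min(0),P[m].max(0)); rect(P[m],'handle')
# bars
for nm,u0,u1,zc in(('thick',240,273,.112),('thin',277,312,.1)):
    m=reg(u0,160,u1,195)&(hsv[...,2]>170)
    print(nm,m.sum())
# scene knob
m=np.zeros(d.shape,bool);m[160:190,368:390]=1
m&=(im2.max(2)<60); print('scene knob px',np.argwhere(m).mean(0)[::-1],m.sum(),P2[m].mean(0),P2[m][:,2].max())
E
```

```text
rack 4624 [593.9 -20.7] [244.4 308.7] 87.83
console 969 [559.9 331.6] [112.8 120.8] 77.74
knob top 133 [0.53831718 0.29108812 0.35089521] 1.8289499361484463 [163.09022556 191.40601504]
base 920 [ 558.3 -343.9] [ 83.  189.6] 5.88
saddle? 48 [ 575.2 -342.2] [29.2 15.4] 6.59
[ 0.57711438 -0.34166699  0.04762651] [370.79166667 185.89583333]
saddle? 51 [ 567.9 -265.6] [31.9 15.3] 4.61
[ 0.56920829 -0.2650412   0.04714619] [347.80392157 188.56862745]
saddle? 44 [ 540.1 -345.8] [28.8 17.4] 1.57
[ 0.53778612 -0.34524752  0.04818383] [372.20454545 197.68181818]
saddle? 43 [ 531.  -269.8] [18.2 27.8] 84.52
[ 0.53015871 -0.26979898  0.04780348] [349.53488372 200.27906977]
handle 200 [ 0.55159946 -0.38356379  0.35356717] [ 0.38188049 -0.42480964  0.20013446] [6.03635431e-01 1.03996943e-03 1.82894994e+00]
handle 200 [ 461.5 -224.9] [ 75.3 473.2] 28.46
thick 412
thin 413
scene knob px [378.02666667 174.8       ] 75 [0.56947754 0.31830545 0.15350106] 0.16971388278712743
```

```bash
cat >> h.py <<'E'
def tri(a,b):
    Ps=[optics.camera_model(n)['K']@np.c_[optics.camera_model(n)['R'],optics.camera_model(n)['t']] for n in('top','scene')]
    X=cv2.triangulatePoints(Ps[0],Ps[1],np.array(a,float).reshape(2,1),np.array(b,float).reshape(2,1)).ravel();return X[:3]/X[3]
E
python3 - <<'E'
from h import *
im,d=load('top',0);im2,d2=load('scene',0)
K=tri((161.3,191.3),(378.2,173.5)); print('knob',K,proj('top',K),proj('scene',K))
H=tri((409.2,182.2),(166.4,238.4)); print('handle',H,proj('top',H),proj('scene',H))
print('knob ray z.15',ray('top',161.3,191.3,.15),ray('scene',378.2,173.5,.15))
print('base left mid',ray('top',342.5,195.5,.012))
crop(im,150,175,185,210,16,'pics/k1.png');crop(im2,355,155,400,230,8,'pics/k2.png')
# saddles check overlay: seat model in scene
yaw=np.radians(5.87);Rz=np.array([[np.cos(yaw),-np.sin(yaw)],[np.sin(yaw),np.cos(yaw)]])
seat=np.array([.5536,-.3054]);org=seat-Rz@[0,.03];print('fixture org',org, 'H local',np.r_[Rz.T@(H[:2]-org),H[2]])
def f(x,y,z): return np.r_[org+Rz@[x,y],z]
def g(n,I,fn,b,s):
    I=cv2.resize(I[b[1]:b[3],b[0]:b[2],::-1],None,fx=s,fy=s,interpolation=cv2.INTER_CUBIC)
    def px(p): return tuple(int(v) for v in (proj(n,p)-b[:2]+.5)*s)
    q=[f(*c,.012) for c in((-.0425,-.0925),(.0425,-.0925),(.0425,.0925),(-.0425,.0925))]
    for i in range(4): cv2.line(I,px(q[i]),px(q[(i+1)%4]),(0,255,0),1)
    for y in(-.016,0,.06,.076): cv2.line(I,px(f(-.028,y,.058)),px(f(.028,y,.058)),(0,0,255),1)
    for t in (1.45,1.75):cv2.line(I,px(f(0,-.075,.095)),px(f(0,-.075+.15*np.cos(t),.095+.15*np.sin(t))),(255,255,0),1)
    cv2.imwrite(fn,I)
g('top',im,'pics/f1.png',(330,140,450,225),6);g('scene',im2,'pics/f2.png',(140,220,260,330),5)
E
```

```text
knob [0.55761873 0.33184448 0.14796949] [161.2188455  191.22553761] [378.0839633  173.51554179]
handle [ 0.56582614 -0.41724742  0.2434148 ] [408.83728245 182.01002203] [165.84195426 238.37016729]
knob ray z.15 [0.55717091 0.33119382 0.15      ] [0.56008459 0.32949543 0.15      ]
base left mid [ 0.54961956 -0.25179328  0.012     ]
fixture org [ 0.55666815 -0.3352427 ] H local [ 0.00072321 -0.08251134  0.2434148 ]
```

View pics/f1.png

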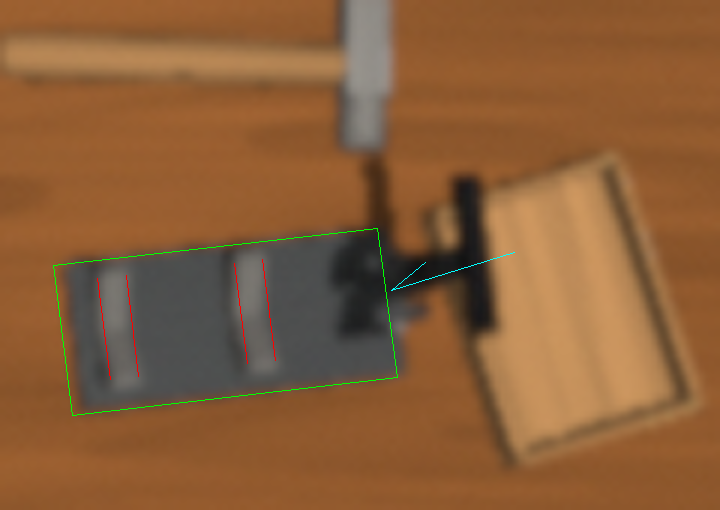

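View pics/f2.png

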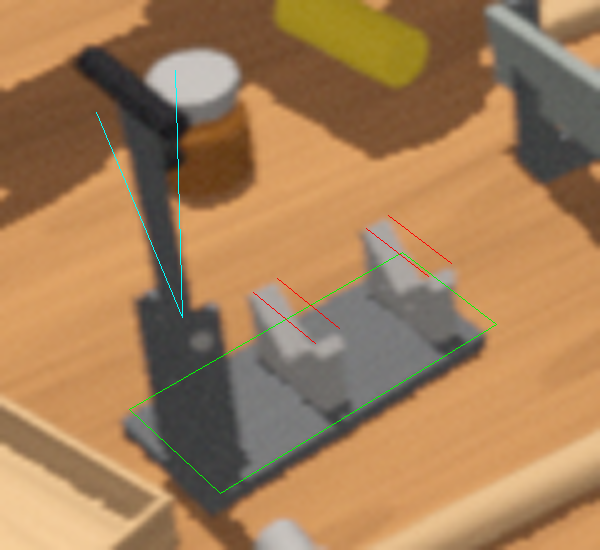

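View pics/k1.png

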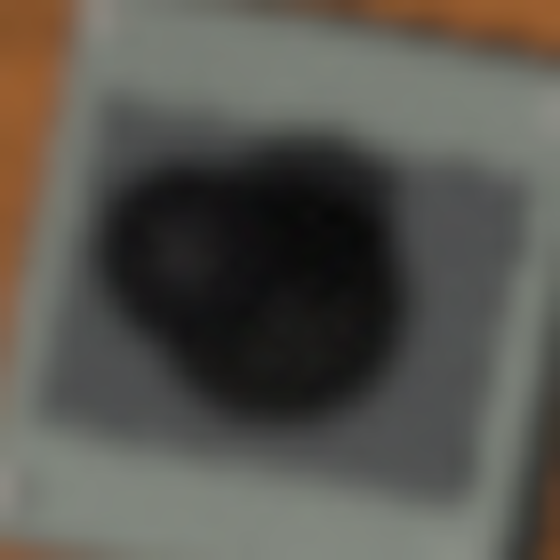

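View pics/k2.png

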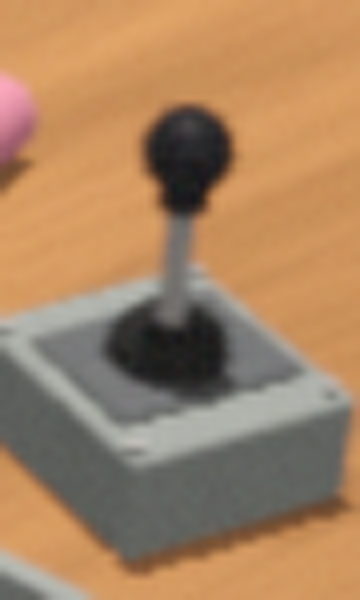

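The top view shows the fixture saddles at about (348,194) and (371,192). The clamp handle is at (409,182) in top and (166,238) in scene, which gives an arm angle of about 1.59. The knob is at (161,191) in top and (378,173) in scene, so about (0.558, 0.331). Now I'll work the stick.

```bash
cat >> h.py <<'E'
def quat(deg):
    a=np.radians(deg)/2; return np.array([np.cos(a),np.sin(a),0,0])
KN=np.array([.5585,.3308]); CY=np.array([np.cos(np.radians(77.7)),np.sin(np.radians(77.7))]); CF=-12.3
def st():
    s=r.read_state(); print('t',round(s['time_s'],2),'p',np.round(s['eef_pos'],4),'F',np.round(s['contact_force'],2),'w',round(s['grip_width'],4))
E
python3 - <<'E'
from h import *
q=quat(CF)
s=r.read_state();r.move_straight(s['eef_pos']+[0,0,.11],speed=.25);st()
for p in ([.45,0,.38],[*KN,.24],):
    print(r.solve_ik(p,q)); r.reach(p,q);st()
command_gripper(.07);st()
r.move_straight([*KN,.155],speed=.1,max_force=8);st()
snap('top',1);snap('scene',1)
E
python3 - <<'E'
from h import *
im,d=load('scene',1);crop(im,300,110,440,230,5,'pics/s1.png')
E
```

```text
t 0.69 p [ 0.1803 -0.4925  0.3654] F [-0.24  0.04 -0.94] w 0.0854
[-1.70604169e-01  1.29178877e-01  1.46769563e+00 -4.44089210e-16
  1.54471815e+00  1.61486766e+00]
t 2.72 p [ 0.4501 -0.0006  0.3798] F [ 0.47 -1.36  0.47] w 0.0852
[ 4.16767012e-01  5.86556163e-01  1.17049374e+00 -4.44089210e-16
  1.38454275e+00  2.20223884e+00]
t 4.12 p [0.5592 0.3296 0.241 ] F [ 0.64  0.54 -0.03] w 0.0854
t 4.42 p [0.5588 0.3301 0.2406] F [-0.59 -0.82  0.49] w 0.07
t 5.42 p [0.5589 0.331  0.1558] F [-0.13 -0.33  0.57] w 0.0698
```

View pics/s1.png

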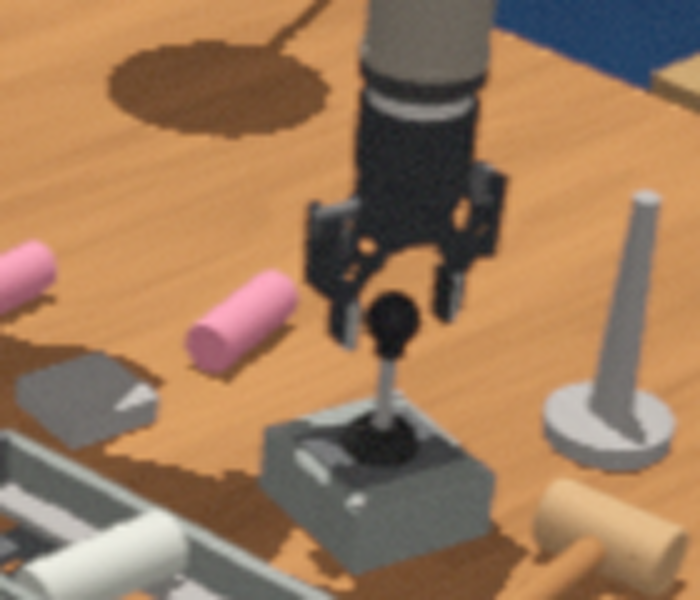

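The knob (scene pixel ≈(378,174)) sits between the open fingers. I'll check mandrel clearance, lower slightly, close loosely and push.

```bash
python3 - <<'E'
from h import *
print('mandrel tip',ray('top',95,180,.19),'foot',ray('top',110,185,.0))
r.move_straight([*KN,.150],speed=.08,max_force=8)
command_gripper(.047,20);st()
hit=r.move_straight([*(KN+.043*CY),.147],speed=.05,max_force=12);print(hit);st()
snap('top',2);snap('scene',2)
r.hold(.8);st();snap('top',3)
E
python3 - <<'E'
from h import *
im,d=load('scene',2);crop(im,300,110,440,230,5,'pics/s2.png')
im,d=load('top',3);crop(im,140,120,320,240,4,'pics/s3.png')
E
```

```text
mandrel tip [0.58991879 0.5234888  0.19      ] foot [0.59641084 0.53350273 0.        ]
t 6.12 p [0.5586 0.3308 0.1501] F [ 0.03 -0.37 -0.39] w 0.047
False
t 7.13 p [0.5675 0.3723 0.1465] F [ 0.24 -4.57 -2.54] w 0.0467
t 8.03 p [0.5675 0.3728 0.1469] F [-1.06 -3.88 -4.28] w 0.047
```

View pics/s2.png

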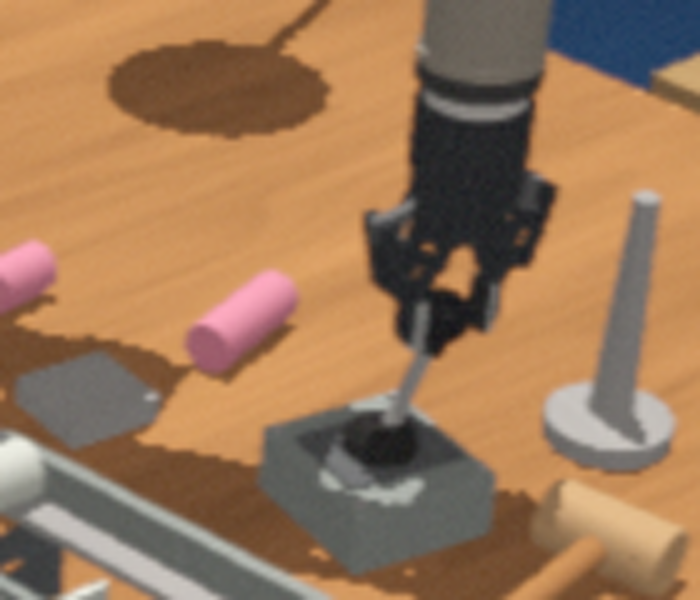

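View pics/s3.png

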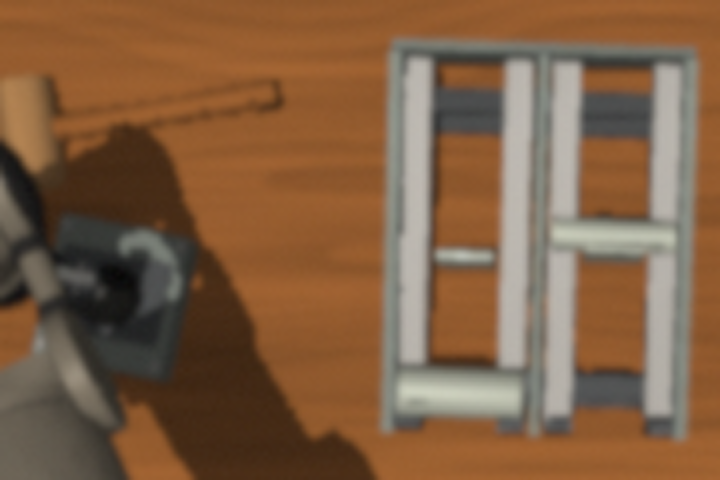

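The stick is over at about 4 N, with the knob at scene crop (435,320). The left gate is down and the thick bar is against its posts at top pixel ≈(255,218). The thin bar hasn't moved. I'll hold a bit more, then release.

```bash
python3 - <<'E'
from h import *
r.hold(1.0);st()
r.move_straight([*KN,.150],speed=.06);st()
command_gripper(.075);r.hold(.1);st()
r.move_straight([*KN,.25],speed=.15);r.hold(.3);st()
snap('top',4);snap('scene',4)
im,d=load('top',4);P=cloud('top',d);hsv=cv2.cvtColor(im,cv2.COLOR_RGB2HSV)
crop(im,140,120,320,240,4,'pics/s4.png')
im2,d2=load('scene',4);crop(im2,225,110,425,295,4,'pics/s5.png');P2=cloud('scene',d2)
m=np.zeros(d.shape,bool);m[205:230,235:276]=1
m&=(P[...,2]>.085)&(im.min(2)>140)
p=P[m];print(m.sum(),np.argwhere(m).min(0),np.argwhere(m).max(0),p.mean(0),np.percentile(p[:,2],[50,95]))
(c,s,a)=cv2.minAreaRect(np.argwhere(m)[:,::-1].astype(np.float32));print(c,s,a)
for v in range(208,228): print(v,np.round(P[v,248:265].mean(0),4))
E
```

```text
t 9.08 p [0.5676 0.3729 0.147 ] F [-3.   -4.16 -3.45] w 0.047
t 9.95 p [0.5587 0.331  0.1502] F [ 1.03  0.24 -0.25] w 0.0471
t 10.44 p [0.5585 0.3309 0.1499] F [ 0.42 -0.    0.31] w 0.0751
t 11.56 p [0.5583 0.3307 0.2492] F [ 0.33 -0.4   0.9 ] w 0.0752
241 [214 239] [222 269] [0.47124061 0.04480113 0.12362916] [0.10956232 0.11655776]
(254.0214080810547, 218.15760803222656) (30.253469467163086, 7.922042369842529) 3.5763344764709473
208 [0.5119 0.0411 0.0006]
209 [ 0.5086  0.0412 -0.0008]
210 [0.4979 0.0402 0.1085]
211 [ 5.018e-01  4.120e-02 -5.000e-04]
212 [0.4923 0.0391 0.0964]
213 [0.4886 0.039  0.1033]
214 [0.4792 0.0353 0.2069]
215 [0.4819 0.039  0.1081]
216 [0.4788 0.039  0.1081]
217 [0.4753 0.039  0.1123]
218 [0.4722 0.0391 0.1107]
219 [0.4691 0.0391 0.1105]
220 [0.4659 0.0391 0.1093]
221 [0.4628 0.0392 0.1081]
222 [0.4552 0.0369 0.2063]
223 [0.4568 0.0395 0.101 ]
224 [0.4541 0.0399 0.0888]
225 [0.4541 0.0417 0.0063]
226 [0.4508 0.0418 0.0037]
227 [0.4473 0.0418 0.0071]
```

View pics/s4.png

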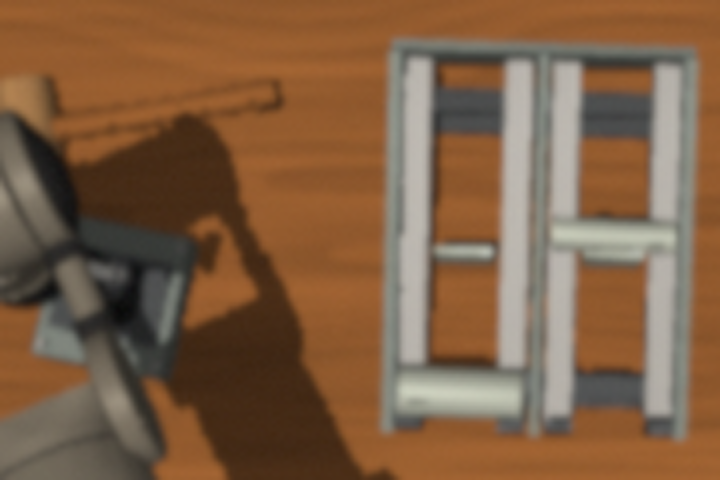

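View pics/s5.png

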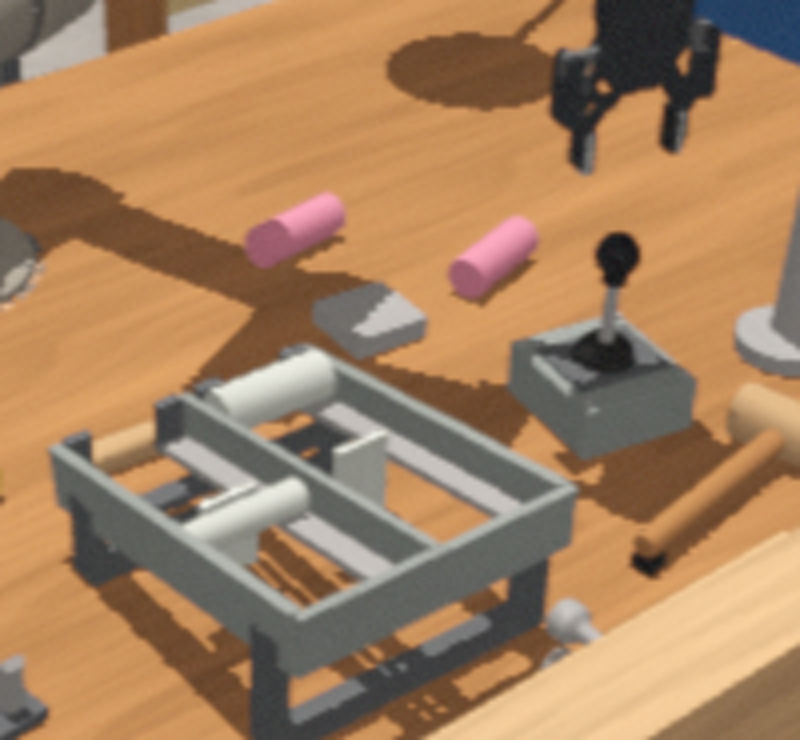

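The stick is upright again and released, and the thick bar is still at its stops, with its centre at about (0.4725, 0.043, 0.09). Now I'll grasp it.

```bash
python3 - <<'E'
from h import *
q=quat(87.8); B=[.4725,.043]
r.move_straight([*KN,.30],speed=.25)
r.reach([*B,.26],q);st()
r.move_straight([*B,.145],speed=.2)
print(r.move_straight([*B,.097],speed=.06,max_force=10));st()
command_gripper(.03,45);st()
r.move_straight([*B,.27],speed=.12);r.hold(.1);st()
snap('scene',6);snap('top',6)
im,d=load('scene',6);crop(im,200,80,400,280,3.5,'pics/s6.png')
E
```

```text
t 13.93 p [0.4726 0.0432 0.2598] F [-0.42 -0.15  0.63] w 0.0746
False
t 15.61 p [0.4727 0.043  0.0972] F [-0.07  0.73  0.15] w 0.0749
t 16.02 p [0.4742 0.0429 0.0979] F [5.15 0.67 3.26] w 0.0387
t 17.71 p [0.4722 0.043  0.2694] F [ 0.44  0.6  -3.27] w 0.0388
```

View pics/s6.png

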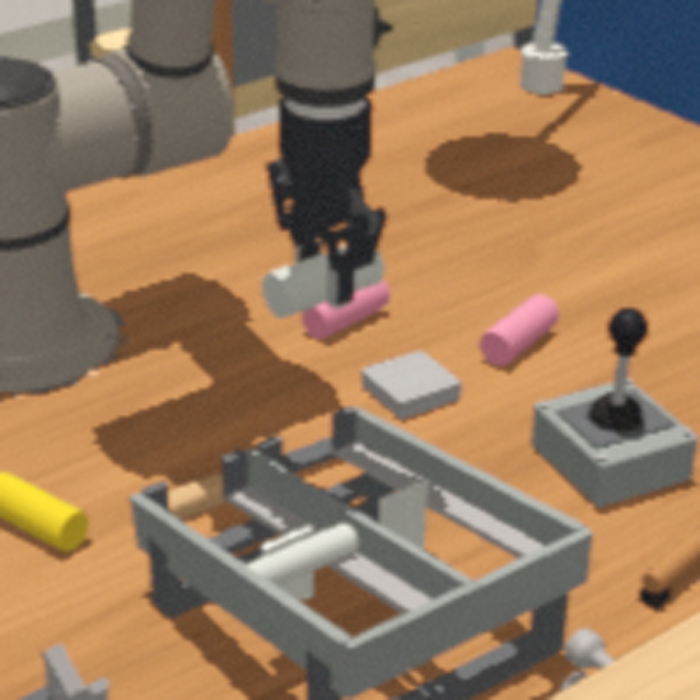

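```bash
cat >> h.py <<'E'
YF=np.radians(5.87);FX=np.array([np.cos(YF),np.sin(YF)]);FY=np.array([-np.sin(YF),np.cos(YF)])
SEAT=np.array([.5541,-.310]);ORG=SEAT-.03*FY
E
python3 - <<'E'
from h import *
print('bar in hand',ray('scene',292.3,161.4,.262))
q=quat(95.87)
r.reach([*SEAT,.26],q);r.hold(.1);st()
r.move_straight([*SEAT,.12],speed=.2);r.hold(.1);st()
snap('scene',7);snap('top',7)
im,d=load('scene',7);crop(im,140,190,280,330,4.2,'pics/s7.png')
im,d=load('top',7);crop(im,320,130,450,225,5,'pics/s8.png')
E
```

```text
bar in hand [0.48366515 0.03512914 0.262     ]
t 19.27 p [ 0.5546 -0.3085  0.2605] F [ 0.18  0.19 -2.23] w 0.0388
t 20.22 p [ 0.555  -0.3105  0.1219] F [ 0.91 -0.42 -3.16] w 0.0389
```

View pics/s7.png

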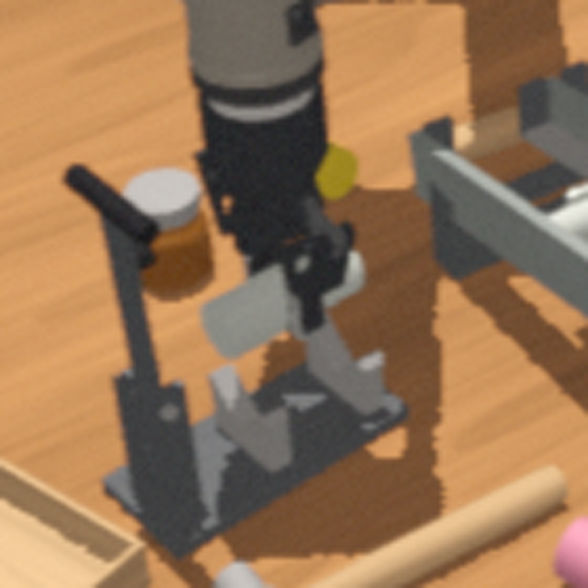

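View pics/s8.png

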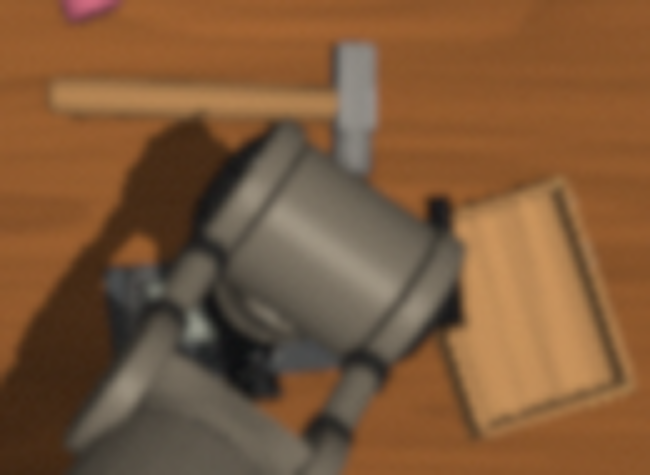

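```bash
python3 - <<'E'
from h import *
im,d=load('top',7);P=cloud('top',d)
for u,v in((400,175),(406,180),(410,182),(385,170),(370,190)): print(u,v,np.round(P[v,u],3))
im,d=load('scene',7);crop(im,100,60,300,260,3.8,'pics/s9.png');P=cloud('scene',d)
E
```

```text
400 175 [ 0.561 -0.343  0.442]
406 180 [ 0.549 -0.359  0.438]
410 182 [ 0.542 -0.366  0.447]
385 170 [ 0.574 -0.303  0.446]
370 190 [ 0.531 -0.277  0.37 ]
```

View pics/s9.png

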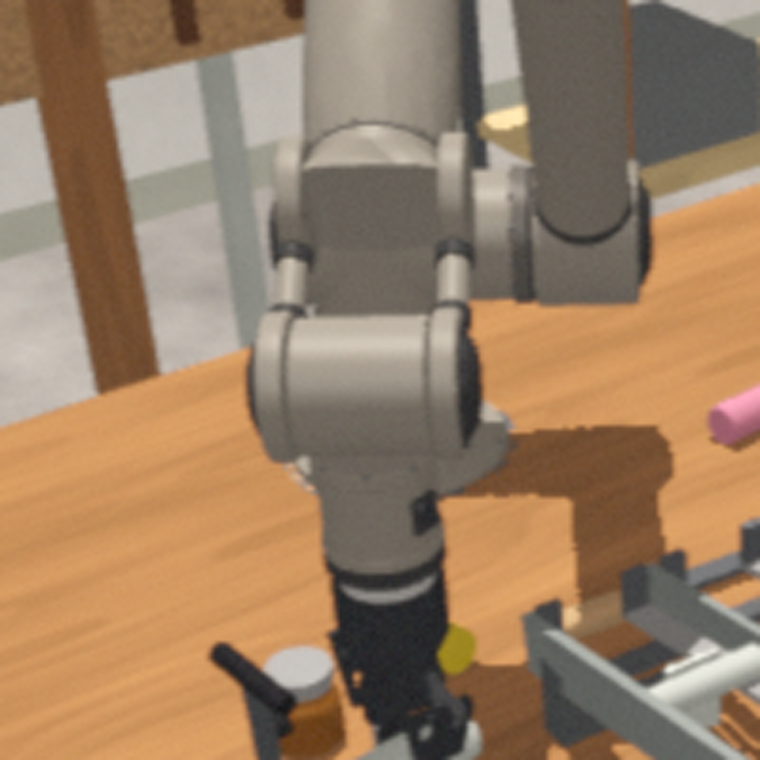

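```bash
python3 - <<'E'
from h import *
print(ray('scene',208.3,262.4,.1147),ray('scene',208.3,262.4,.105), proj('scene',[.555,-.3105,.1147]))
for s in(-.05,.05): print((proj('scene',np.r_[np.array([.555,-.3105])+s*FY,.1147])-[140,190])*4.2)
E
```

```text
[ 0.56605099 -0.31296061  0.1147    ] [ 0.55556033 -0.30764758  0.105     ] [206.93900016 259.90780628]
[215.83964474 329.765505  ]
[343.79768796 258.92727021]
```

Predicted and observed bar ends agree within a few mm along the bar, and the wrist clears the handle. I'll lower it into the saddles.

```bash
python3 - <<'E'
from h import *
r.move_straight([*SEAT,.085],speed=.1);st()
print(r.move_straight([*SEAT,.062],speed=.04,max_force=12));st()
r.hold(.2);st()
snap('scene',10)
im,d=load('scene',10);crop(im,140,190,280,330,4.2,'pics/s10.png')
E
```

```text
t 20.82 p [ 0.5542 -0.3101  0.085 ] F [-0.03  0.83 -3.01] w 0.0387
True
t 21.3 p [ 0.5551 -0.3101  0.0665] F [ 3.26 -0.14  0.21] w 0.0387
t 21.5 p [ 0.5551 -0.3101  0.0665] F [ 5.52 -1.35  0.95] w 0.0389
```

View pics/s10.png

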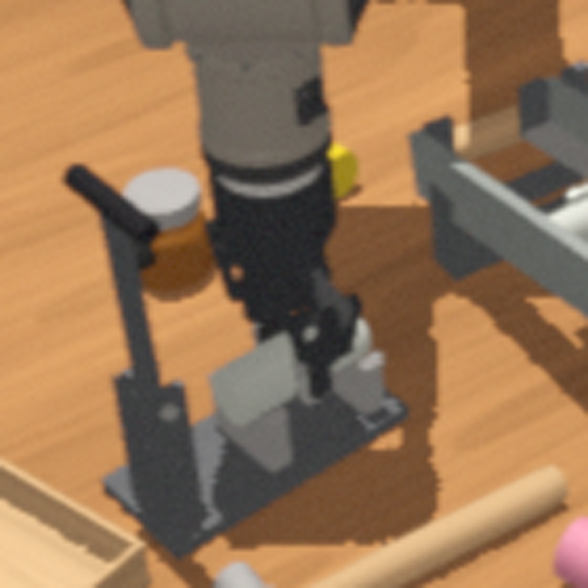

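The bar sits in the V's, and the TCP at z=0.0665 matches the seat height. I'll release, back off and check.

```bash
python3 - <<'E'
from h import *
command_gripper(.06);st()
r.move_straight([*SEAT,.14],speed=.15)
r.move_straight([*(SEAT),.32],speed=.3)
s=SEAT+.16*FY-.12*FX
r.reach([*s,.36],quat(5.87));st()
snap('scene',11);snap('top',11)
im,d=load('scene',11);crop(im,140,190,280,330,4.2,'pics/s11.png')
im,d=load('top',11);crop(im,330,140,450,225,6,'pics/t11.png')
P=cloud('top',d)
m=np.zeros(d.shape,bool);m[180:205,338:385]=1;m&=(P[...,2]>.062)&(P[...,2]<.09)
n,l,stt,ce=cv2.connectedComponentsWithStats(m.astype(np.uint8));i=1+np.argmax(stt[1:,4]);p=P[l==i]
print(len(p),p.mean(0),p[:,2].max(),ce[i],cv2.minAreaRect((p[:,:2]*1000).astype(np.float32)))
E
```

```text
t 21.89 p [ 0.5534 -0.3095  0.0656] F [ 0.26 -0.7   0.51] w 0.0601
t 24.75 p [ 0.4185 -0.1633  0.3593] F [ 0.44 -0.45 -0.09] w 0.0596
349 [ 0.55334745 -0.30796868  0.07414386] 0.0862825187613762 [362.22636103 192.36389685] ((554.0110473632812, -308.0932922363281), (39.264461517333984, 100.12889099121094), 5.676290512084961)
```

View pics/s11.png

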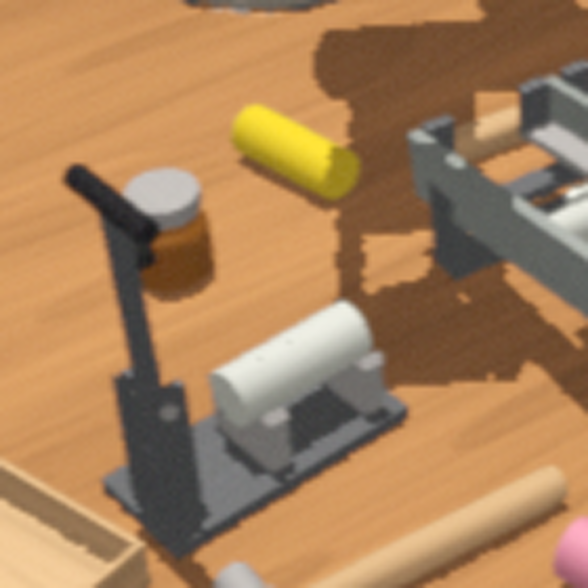

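View pics/t11.png

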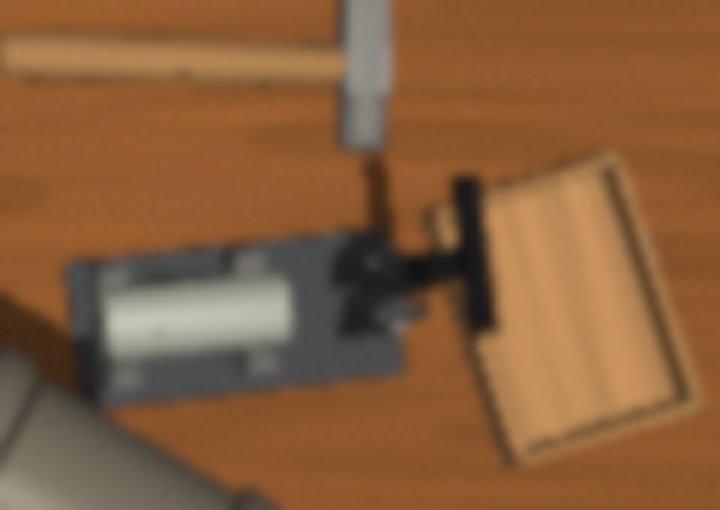

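The bar is home: its centre is ≈(0.554,−0.308), its top ≈0.078, and its angle of 5.7° matches the fixture's 5.9°. It's about 4 mm off along its length, which is within tolerance. Next, the clamp. I'll grip the handle off-centre, clear of the arm beam, and follow the arc.

```bash
cat >> h.py <<'E'
PIV=SEAT-.105*FY
def hp(th,dx=0,dz=0): return np.r_[PIV+.15*np.cos(th)*FY+dx*FX,.095+.15*np.sin(th)+dz]
E
python3 - <<'E'
from h import *
q=quat(5.87);p=hp(1.59,-.024,.014);print(p)
r.reach([p[0],p[1],.37],q);st()
r.move_straight([p[0],p[1],.30],speed=.2)
print(r.move_straight(p,speed=.08,max_force=8));st()
snap('scene',12)
im,d=load('scene',12);crop(im,120,170,260,310,4.2,'pics/s12.png')
E
```

```text
[ 0.54125895 -0.41976922  0.25897234]
t 25.95 p [ 0.5414 -0.419   0.3704] F [-1.12 -0.5   0.88] w 0.0599
False
t 27.12 p [ 0.5415 -0.42    0.2597] F [ 0.17 -0.04  0.42] w 0.06
```

View pics/s12.png

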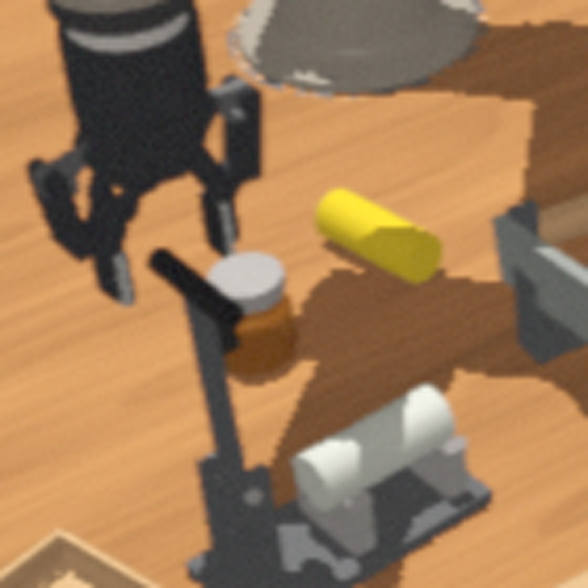

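The fingertips, at scene crop (120,295) and (232,250), straddle the handle's near-robot half at ≈(177,272). I'll close and swing.

```bash
python3 - <<'E'
from h import *
command_gripper(.010,25);r.hold(.1);st()
s=r.read_state()
print('w',s['grip_width'])
if not .012<s['grip_width']<.024: raise SystemExit('no grip')
for th in (1.4,1.2,1.0):
    h=r.move_straight(hp(th,-.024,.014),speed=.12,max_force=25);st()
    if h: print('hit');break
snap('scene',13)
im,d=load('scene',13);crop(im,120,170,260,310,4.2,'pics/s13.png')
E
```

```text
t 27.73 p [ 0.5413 -0.4198  0.2594] F [-0.17  1.09  2.24] w 0.0149
w 0.01486892044670488
t 28.12 p [ 0.5384 -0.3915  0.2575] F [-0.69  0.08  5.84] w 0.0147
t 28.52 p [ 0.5356 -0.363   0.249 ] F [-0.74  1.36  3.25] w 0.015
t 28.92 p [ 0.5328 -0.3365  0.2353] F [-0.1  1.2  3.3] w 0.0144
```

View pics/s13.png

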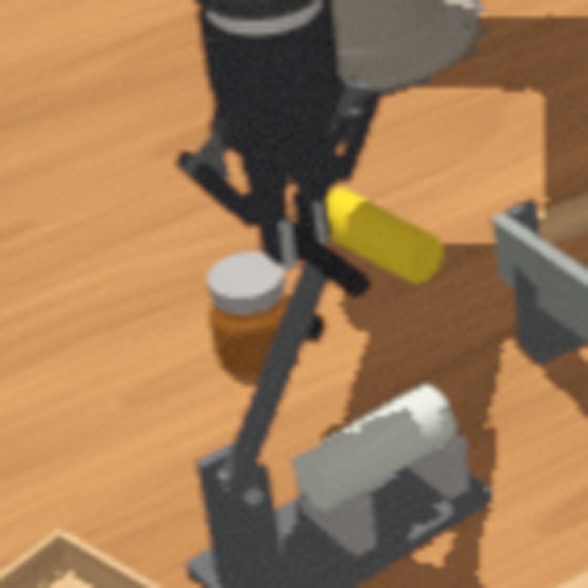

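Gripped, and the arm is following: the handle is at scene crop (330,262). I'll continue to θ≈0.25, then release and press from above.

```bash
python3 - <<'E'
from h import *
for th in (.85,.7,.55,.4,.28):
    h=r.move_straight(hp(th,-.024,.014),speed=.12,max_force=25);st()
    if h: print('hit');break
command_gripper(.05);st()
p=r.read_state()['eef_pos']
r.move_straight(p+[0,0,.07],speed=.2)
command_gripper(0.0)
snap('scene',14)
im,d=load('scene',14);crop(im,120,170,260,310,4.2,'pics/s14.png')
E
```

```text
t 29.3 p [ 0.531  -0.3187  0.2215] F [-0.53 -0.14  1.08] w 0.0151
t 29.63 p [ 0.5293 -0.303   0.2055] F [0.42 0.98 1.35] w 0.0151
t 29.97 p [ 0.5279 -0.2898  0.1874] F [ 0.73  2.44 -0.87] w 0.0153
t 30.3 p [ 0.5268 -0.2795  0.1677] F [0.53 2.62 0.98] w 0.0148
t 30.6 p [ 0.5261 -0.2734  0.1506] F [ 0.41  3.8  -0.22] w 0.0149
t 31.03 p [ 0.5262 -0.2738  0.1507] F [-0.24 -0.02 -0.78] w 0.0502
```

View pics/s14.png

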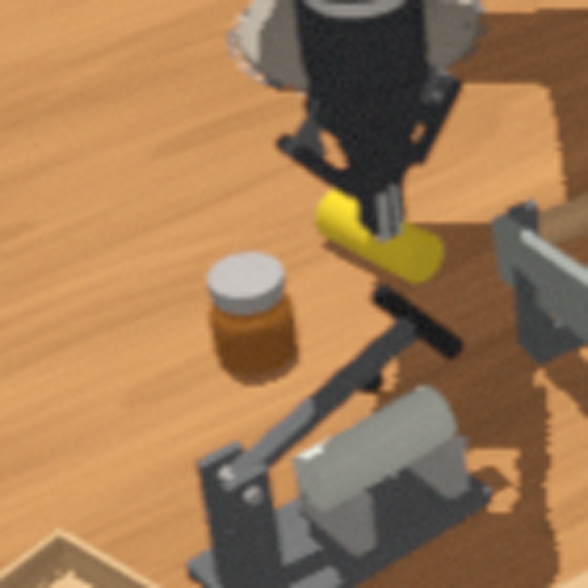

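```bash
python3 - <<'E'
from h import *
p=hp(0.1);xy=p[:2]
z=r.read_state()['eef_pos'][2]
r.move_straight([*xy,z],speed=.15);st()
h=r.move_straight([*xy,.150],speed=.08,max_force=12);print(h);st()
h=r.move_straight([*xy,.118],speed=.04,max_force=12);print(h);st()
r.hold(.3);st()
snap('scene',15)
im,d=load('scene',15);crop(im,120,170,260,310,4.2,'pics/s15.png')
E
```

```text
t 32.43 p [ 0.5498 -0.2657  0.2203] F [ 0.14  0.04 -0.28] w 0.0002
False
t 33.47 p [ 0.5499 -0.2662  0.1505] F [-0.44 -0.7  -0.06] w 0.0001
True
t 34.06 p [ 0.5496 -0.2658  0.1275] F [-2.01  0.59  7.39] w -0.0
t 34.36 p [ 0.5496 -0.2659  0.1275] F [-1.02  1.02  7.83] w -0.0001
```

View pics/s15.png

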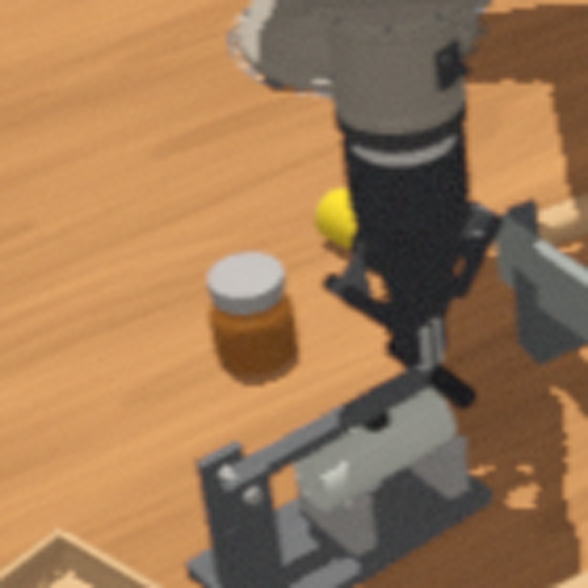

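Contact stopped the press with tips at z=0.1025. The handle top at θ=0 is 0.103, so the pad is on the bar. I'll retreat and do a final check.

```bash
python3 - <<'E'
from h import *
p=r.read_state()['eef_pos']
r.move_straight(p+[0,0,.2],speed=.2)
r.reach([.40,-.05,.38],quat(5.87));r.hold(.3);st()
snap('scene',16);snap('top',16)
im,d=load('scene',16);crop(im,120,150,420,310,2.6,'pics/s16.png');P=cloud('scene',d)
H=(178+0,0)
im,d=load('top',16);crop(im,140,120,440,240,2.6,'pics/t16.png')
P=cloud('top',d)
m=np.zeros(d.shape,bool);m[180:205,338:385]=1;m&=(P[...,2]>.062)&(P[...,2]<.082)&(im.min(2)>130)
print(m.sum(),P[m].mean(0),cv2.minAreaRect((P[m][:,:2]*1000).astype(np.float32)))
i0,_=load('top',0)
E
```

```text
t 36.9 p [ 0.4004 -0.0505  0.3795] F [ 0.51 -0.54  0.41] w -0.0
53 [ 0.54379457 -0.31912974  0.07299771] ((543.9764404296875, -318.670654296875), (7.222632884979248, 76.030029296875), 5.617217540740967)
```

View pics/s16.png

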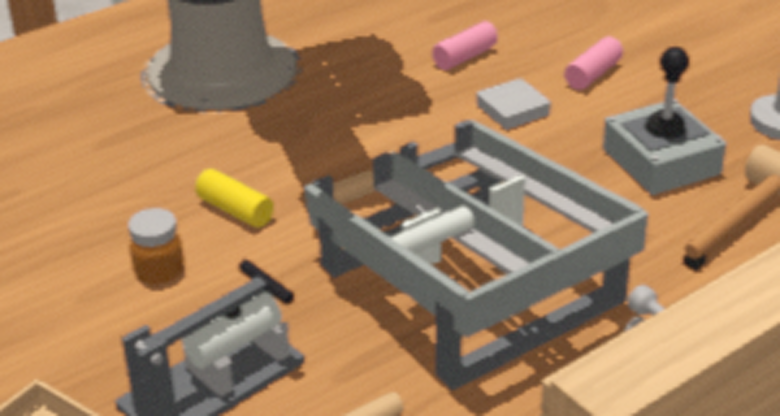

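View pics/t16.png

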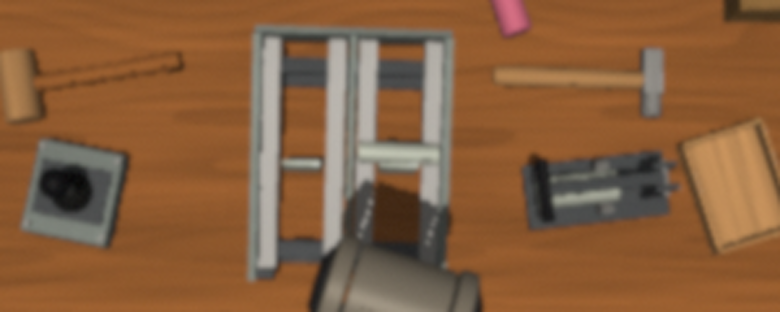

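```bash
python3 - <<'E'
from h import *
H=tri((348.1,192.3),(222.7,258.1));print(H,hp(0))
im,d=load('scene',16);crop(im,165,240,245,320,7.5,'pics/s17.png')
E
```

```text
[ 0.55175456 -0.25977151  0.09285432] [ 0.54949777 -0.26523596  0.095     ]
```

View pics/s17.png

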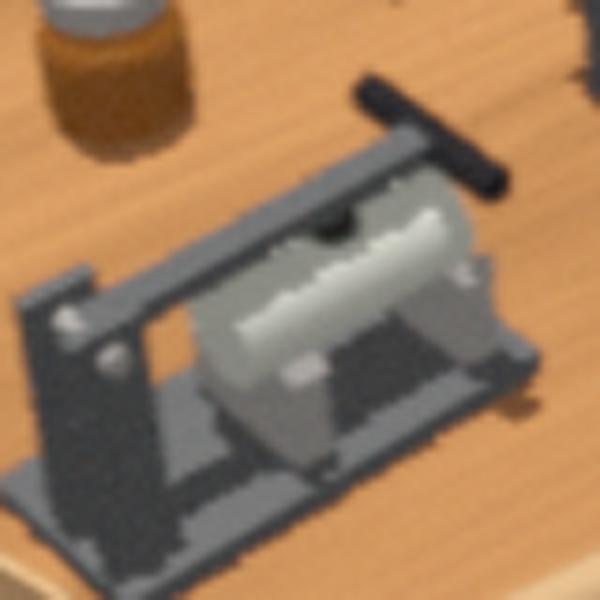

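The arm is level with its pad on the bar at crop (335,222), and the bar is in both V's. The handle triangulates to z≈0.093, against 0.095 expected. Handing in.

```bash
python3 -c "
from workcell import r
print(r.finish_job(), r.read_state()['time_s'])"
```

```text
the job is handed in; nothing more can be done
the job is handed in; nothing more can be done
```

I handed the job in with the robot clock at about 37 s of the 72 s allowed, and it gave no verdict.

**What I did**
1. I identified the thick bar in the left lane.
2. I held the stick fully to the left for about 2 s at about 4 N, until the bar had rolled down and lay against its stops. Then I let the stick spring back and opened the fingers clear of it.
3. I lifted the bar out and laid it in the V-saddles.
4. I swung the clamp down by its handle and pressed it home; the press met firm contact when the handle was at its level height.

**What the last checks showed**
- **Bar:** when I laid it down, its centre was at about (0.554, −0.308) m, within 1 mm of my across-saddle estimate. It was about 4 mm off along its length (15 mm allowed), and its angle was within 0.2° of the fixture's. In the last picture it is still home in both saddles.
- **Clamp:** the handle measured 0.093 m high, against 0.095 m for a level arm. The pad rests on the bar.
- **Other things:** in the last pictures the stick stands upright, and the thin bar and the bystanders in view look unmoved. I compared these by eye only. The file was mostly hidden by the rack and the arm, but nothing went near it.

**One disagreement:** my two estimates of the fixture's position along its length differed by about 9 mm. I used a value between them, and the picture after placing showed the small offset given above.

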